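# Push the small eyelet tin's flap shut

### The job

The smaller of the two aluminium tins, the one with the eyelets, has been left with its hinged flap standing open. With the fingertips only, gently push that flap over and press it fully shut, without lifting the tin or shoving it along the cart, then draw the hand clear. The larger tin is still in use: leave its flap open just as it stands, and do not disturb the hole punch, the brayer or the stack of hoops.

Things in the scene. Friction and masses are not known exactly. Their poses are not given: they have to be found in the camera images.
- small_tin: The tin to close: plain sheet aluminium, loose on the cart, full of brass eyelets, about 0.4 kg. It is 64 mm along its x axis, 84 mm along its y axis and 36 mm high. Origin at the centre of its underside, z up. Its -x side is the front, where the flap's thumb lip is; the back 16 mm of its top (+x side) is a fixed deck, and the hinged flap covers the rest.
- small_tin_hinge (a point): Middle of the small tin's hinge line, which runs along the tin's y axis, 16 mm behind (+x of) the tin's centre and at the height of its rim, 36 mm above the cart. Axes as the tin's.
- small_tin_edge (a point): Middle of the free edge of the small tin's flap, on its outer face (the face that is uppermost when shut); it moves with the flap. The flap is a 2 mm thick aluminium sheet 84 mm wide and 48 mm from hinge line to this edge, with a 30 mm wide thumb lip that stands out 7 mm beyond it. Shut, its outer face is level, 38 mm above the cart. The point's z axis is the outer face's outward normal and its -x axis points from the hinge to the free edge.
- small_tin_flap (a joint): Angle of the small tin's flap, rad: 0 is fully shut on the rim, 1.57 is standing straight up, 1.85 (leaning back) is its stop. It starts between 0.9 and 1.75. The hinge is slightly stiff, so the flap stays wherever it is left and does not fall shut: under 1 N at the free edge moves it, all the way to the rim.
- large_tin: The tin to leave alone: same make, 92 mm along its x axis, 134 mm along its y axis and 48 mm high, loose, about 0.8 kg. Origin at the centre of its underside, z up, front at -x; its back 24 mm (+x side) is a fixed deck.
- large_tin_edge (a point): Middle of the free edge of the large tin's flap, 68 mm from its hinge line; moves with the flap, which stands open.
- large_tin_flap (a joint): Angle of the large tin's flap, rad: 0 shut, 1.57 straight up; it starts between 0.9 and 1.75 and must stay as it is.
- punch: Black plastic two-hole desk punch, loose, 0.5 kg, about 112 mm wide (y), 112 mm deep (x) and 60 mm high, press lever hinged at its back (+x). Origin at the centre of its underside. Leave alone.
- punch_lever (a joint): Angle of the punch's sprung press lever, rad: 0 up (as it stands), 0.22 fully pressed. Leave alone.
- brayer: Brayer lying flat: hard pink roller 90 mm long and 38 mm across at its -x end, steel frame, black handle along +x; 196 mm long in all, its origin on the cart about 81 mm from the roller's end. Leave alone.
- hoop_bottom: Lowest of three wooden embroidery hoops stacked flat, each 126 mm across and 9 mm thick with a brass screw that stands out 10 mm at its -x side. Origin at the ring's centre on its underside. Leave alone.
- hoop_middle: Middle hoop of the stack, its origin 9 mm above the cart. Leave alone.
- hoop_top: Top hoop of the stack, its origin 18 mm above the cart. Leave alone.
Mind the look-alikes: they are no part of the job. Leave any orange or turquoise look-alike of the small_tin alone.

How it is judged:
By the outcome, as a careful person would: the job done as asked, in the order asked, and still so for the second after the job is handed in, with the robot touching nothing.
It also fails if it takes over 35 s, if anything falls off the work surface, if the arm or the gripper's body presses on something with over 40 N, if the wrist force passes 120 N, or if a joint passes its speed limit or range.

### The arm

A 7-joint arm with a two-finger parallel gripper is mounted at the origin on the work surface. World frame = base frame: x ahead of the robot, y to its left, z up, the work surface at z = 0. Lengths are in m, angles in rad, forces in N, time in s.
With the tool pointing down it reaches from about 0.425 to 0.8 m from the base axis. Payload 8.3 kg.
Tool frame: the origin (TCP) lies on the mounting face of the last link; the fingertips stand manip.tips_ahead ahead of it and the grasp point (between the pads) lies 155 mm ahead of it (manip.tips_ahead is the distance from the TCP to the fingertips, in m); z points along the fingers, y is the line along which they close (so a half turn about z gives the same grasp; the last joint's range is limited). The gripper opens to 85 mm and grips with 20 to 120 N. Pads are 22 mm wide; open, the fingers measure 114 mm over their backs; the gripper's body (76 mm by 85 mm) begins 54 mm behind the grasp point. The pads swing forward as they close: fully open they stand 13 mm farther back than shut.
Start: joints at [1.101, 0.383, 0.016, 1.37, -0.006, 1.388, -0.046], TCP at [0.247, -0.574, 0.405] pointing down, gripper open.
Joint ranges: [-2.95, 2.95], [-0.25, 2.06], [-1.52, 1.56], [0.18, 2.33], [-1.44, 4.58], [0.02, 2.06], [-3.01, 3.01]. Speed limits (rad/s): [2.39, 2.39, 3.01, 3.01, 3.14, 3.14, 3.14].

### API

Orientations are given as a 3x3 rotation matrix whose columns are the frame's x, y, z axes.
In Python, from cell import manip gives the robot as it stands. The module is installed in compiled form; this text tells all that it offers.
- The arm moves only by the tool step_arm, never from a script. Its argument "targets" is a list of rows, each a list of 2 entries, a list of its own where there are three numbers: the shift along the tool's x, y, z in m, then the turn, a rotation vector about the tool's x, y, z in degrees. In form: [[[x, y, z], [ax, ay, az]], ...]. A call has 1 to 20 rows; each row shifts and turns the commanded pose from where the row before left it, along the tool's axes as they then stand; what a row does not reach is not made up. A row lasts 1/8 s, in which the tool goes at most 62.5 mm and 10.7 degrees, less where a joint would pass 70% of its speed; a pose out of reach is approached as far as the arm can. A call with a gripper value outside its range is refused whole. "claw" is the opening, from -1 (shut) to 1 (fully open), set as the call begins (left out, the last holds). The fingers move at their own pace and stop on an object; "newtons" is the grip in N (left out, the last holds). Time passes only in rows, so rows that do not move let the fingers close. It gives the time, the measured TCP pose, the force, the opening and the grip force at its end, in the units of the state.
- manip.observe(): the state, without advancing time (a new reading comes with each control period).
- manip.grab_frame(name): name is "side" or "top" or "wrist"; returns the picture (480x640x3 uint8, blue, green, red); there is no depth.
- manip.camera_info(name): a dict with "fx", "fy", "cx", "cy" (pixels), "D" ([k1, k2, p1, p2, k3] as OpenCV has them; the pictures are not rectified), "camera_from_world" (4x4, takes a point from world to camera coordinates); the wrist camera has in their place "hand_eye" (4x4, takes a point from camera to tool coordinates, whose origin is the TCP and whose axes are the flange's). Camera axes: x right, y up, looking along -z (the intrinsics and any distortion apply to the point x, -y, -z); pixel columns grow to the right and rows downward; lengths in m; the calibration is good to about 2 mm. A picture is of the moment at which its call begins: read the wrist's pose just before it. camera_info takes no time and is no camera call.
- manip.finish_job(): hands the job in; it is judged then, once.
The state is a dict: "t": time; "q": joint angles; "qd": joint speeds; "tau": joint torques, N m; "tool_pos": TCP position; "eef_rot": TCP orientation; "force": force on the tool from outside, world axes, zero at the start; "wrist_torque": the same for the moment, N m; "opening": opening from 0.0 (shut) to 1.0 (fully open); "grip_force": force on a finger pad.
Only numpy, scipy, OpenCV 4.12 (cv2) and the standard library are available. Lean on these libraries where they do the work, as an engineer would, in place of code of your own. Each camera call takes 0.05 s, during which the arm holds its last target. There are 200 camera calls.

## Working session

There is one attempt and no reset: what is moved stays moved. The work goes in short steps, Python scripts to look and compute and a tool call to move; the robot and the scene stay as the last step left them, time stands still between calls to the robot, and variables do not carry over. Pictures are saved under pics/ and viewed, at most 10 in all, crops included, and the job is handed in when it is done.

Besides the shell and the picture viewer there is one more tool, called after "Call:" by a JSON object that holds its "name" and its "arguments". step_arm: Moves the arm, as the interface text tells. Its arguments: {"type":"object","properties":{"targets":{"type":"array","items":{"type":"array"}},"claw":{"type":"number"},"newtons":{"type":"number"}},"required":["targets"]}

```bash
mkdir -p pics
python3 - <<'E'
from cell import manip
import cv2,numpy as np
for n in("side","top"):
    f=manip.grab_frame(n);cv2.imwrite(f"pics/{n}0.png",f)
    print(n,manip.camera_info(n))
print(manip.camera_info("wrist"));print(manip.tips_ahead);s=manip.observe();print(s)
E
```

```text
side {'fx': 478.73529592973557, 'fy': 478.73529592973557, 'cx': 314.9533940477205, 'cy': 237.1512232318118, 'D': array([0.01500714, 0.        , 0.        , 0.        , 0.        ]), 'camera_from_world': array([[-0.99983622, -0.01574411,  0.00892508,  0.57327902],
       [ 0.01778607, -0.76366056,  0.64537292, -0.03563109],
       [-0.00334509,  0.64542596,  0.76381551, -1.06698594],
       [ 0.        ,  0.        ,  0.        ,  1.        ]])}
top {'fx': 485.27406087662615, 'fy': 485.27406087662615, 'cx': 312.2343946865929, 'cy': 236.13245559584988, 'D': array([-0.13664056,  0.        ,  0.        ,  0.        ,  0.        ]), 'camera_from_world': array([[-0.01208653, -0.99989615, -0.00784832,  0.02999169],
       [ 0.99540015, -0.01277745,  0.09494883, -0.60849744],
       [-0.09503925, -0.00666461,  0.99545122, -0.94766227],
       [ 0.        ,  0.        ,  0.        ,  1.        ]])}
{'fx': 349.3473676663032, 'fy': 349.3473676663032, 'cx': 319.85312358044996, 'cy': 241.34195869568921, 'D': array([0.02373059, 0.        , 0.        , 0.        , 0.        ]), 'hand_eye': array([[
[... 470 characters left out ...]
array([-6.99485498e-05, -2.27174078e-03,  1.49190425e-03, -2.56138594e-03,
        2.51191298e-04,  4.05034970e-04, -9.66601259e-04]), 'tau': array([ 2.92253018e-03, -6.29137373e+01,  8.47688969e-01, -3.72758782e+01,
        1.69906905e-02,  1.04687535e-02,  2.91239826e-05]), 'tool_pos': array([ 0.24726503, -0.57385543,  0.40376885]), 'eef_rot': array([[ 9.18385698e-01,  3.95685763e-01, -6.97846690e-04],
       [ 3.95686379e-01, -9.18384256e-01,  1.62739481e-03],
       [ 3.04554453e-06, -1.77070455e-03, -9.99998432e-01]]), 'force': array([-0.03812253,  0.20558974, -0.49814965]), 'wrist_torque': array([ 0.03206351, -0.04909197, -0.00835569]), 'grip_force': 0.0, 'opening': 1.0043847240220773}
```

View pics/top0.png

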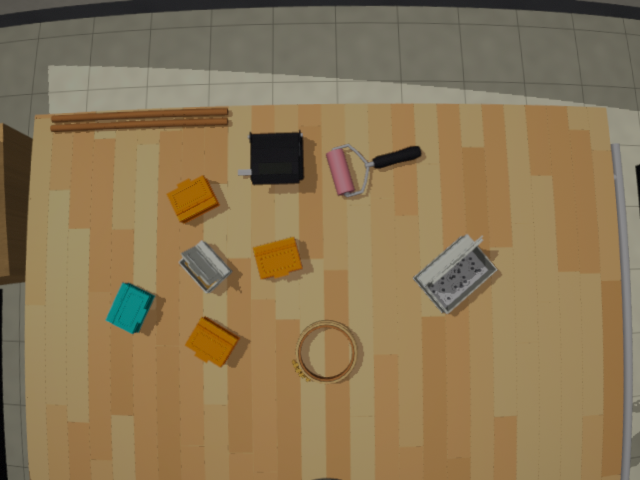

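View pics/side0.png

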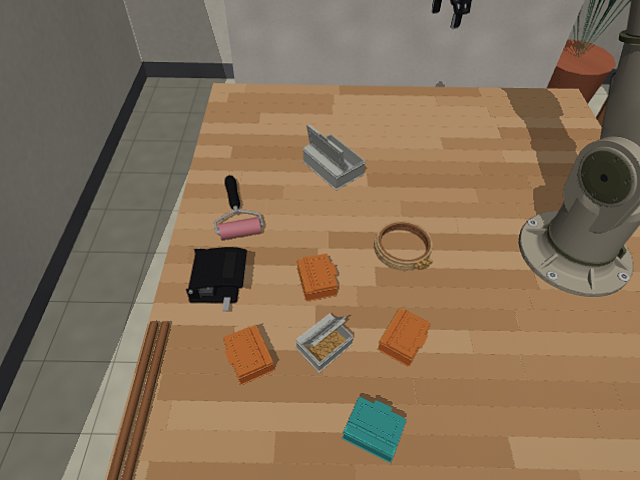

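The top view shows several candidates:
- Aluminium tin at (205,266), side (325,341): small, with brass contents.
- Aluminium tin at (455,273), side (333,160): larger, with dark contents.
- Orange look-alikes at (193,198), (278,258) and (212,341).
- Turquoise look-alike at (130,307).

The tin at top (205,266) fits because it is bare aluminium, is the smaller one and holds the eyelets. I'll confirm this in one enlarged crop.

```bash
cat > h.py <<'E'
from cell import manip
import cv2,numpy as np
def ray(n,uv,pose=None):
    c=manip.camera_info(n);K=np.array([[c['fx'],0,c['cx']],[0,c['fy'],c['cy']],[0,0,1]])
    p=cv2.undistortPoints(np.array([[uv]],float),K,c['D'])[0,0]
    d=np.array([p[0],-p[1],-1])
    if n=='wrist': 
        H=c['hand_eye'];R=pose[1]@H[:3,:3];o=pose[0]+pose[1]@H[:3,3]
    else:
        T=np.linalg.inv(c['camera_from_world']);R=T[:3,:3];o=T[:3,3]
    return o,R@d
def plane(n,uv,z,pose=None):
    o,d=ray(n,uv,pose);return o+d*(z-o[2])/d[2]
def tri(a,b):
    (o,d),(p,e)=a,b
    s=np.linalg.lstsq(np.c_[d,-e],p-o,rcond=None)[0]
    A=o+s[0]*d;B=p+s[1]*e;return (A+B)/2,np.linalg.norm(A-B)
E
python3 - <<'E'
import cv2,numpy as np
t=cv2.imread('pics/top0.png')[230:305,170:245];s=cv2.imread('pics/side0.png')[305:380,285:360]
cv2.imwrite('pics/crop.png',np.hstack([cv2.resize(i,(400,400),interpolation=cv2.INTER_CUBIC) for i in(t,s)]))
E
```

```text
(no output)
```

View pics/crop.png

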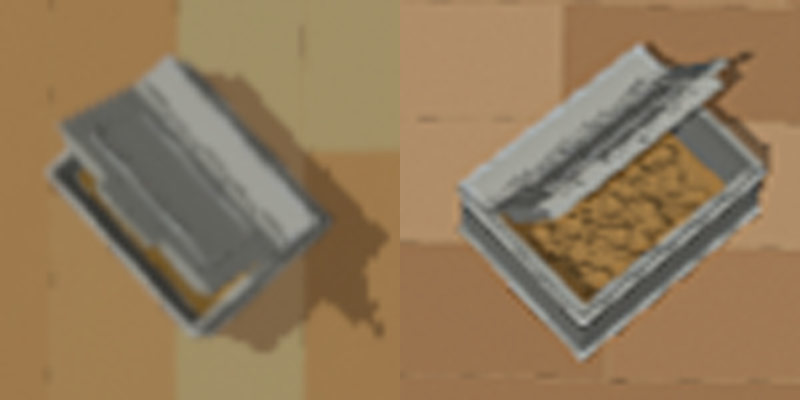

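The crop confirms it: plain aluminium, brass eyelets, flap partly open. In the top crop the back corners are at (170,57) and (328,220), and the front corners at (50,172) and (197,335).

Run:
```python
from h import *
T=lambda u,v:(170+(u+.5)/5.333-.5,230+(v+.5)/5.333-.5)
S=lambda u,v:(285+(u-400+.5)/5.333-.5,305+(v+.5)/5.333-.5)
c=[plane('top',T(*p),.036) for p in[(170,57),(328,220),(50,172),(197,335)]]
for p in c:print(p.round(4))
b=[plane('side',S(*p),.036) for p in[(462,195),(583,312),(765,170)]]
for p in b:print('side',p.round(4))
b1,b2,f1,f2=c
print([np.linalg.norm(p-q).round(4) for p,q in((b1,b2),(f1,f2),(b1,f1),(b2,f2))])
x=(b1+b2-f1-f2);print('xaxis deg',np.degrees(np.arctan2(x[1],x[0])),'y', np.degrees(np.arctan2(*(b1-b2+f1-f2)[[1,0]])),'centre',sum(c)/4)
# flap free corners
print(tri(ray('top',T(62,125)),ray('side',S(640,45))))
print(tri(ray('top',T(62,125)),ray('side',S(725,62))))
print(tri(ray('top',T(230,285)),ray('side',S(462,190))))
```

```text
[0.6026 0.2456 0.036 ]
[0.5406 0.1852 0.036 ]
[0.5596 0.2915 0.036 ]
[0.498  0.2348 0.036 ]
side [0.6042 0.2484 0.036 ]
side [0.5621 0.2907 0.036 ]
side [0.4993 0.2366 0.036 ]
[np.float64(0.0866), np.float64(0.0837), np.float64(0.0629), np.float64(0.0654)]
xaxis deg -48.07157317058587 y 43.468505270584096 centre [0.55020811 0.23925846 0.036     ]
(array([0.55827639, 0.25578495, 0.1513774 ]), np.float64(0.02352969476888832))
(array([0.54523415, 0.25840601, 0.15099922]), np.float64(0.05009498781133642))
(array([0.56101978, 0.23043423, 0.01005522]), np.float64(0.08893269125913926))
```

Run:
```python
from h import *
T=lambda u,v:(170+(u+.5)/5.333-.5,230+(v+.5)/5.333-.5)
S=lambda u,v:(285+(u-400+.5)/5.333-.5,305+(v+.5)/5.333-.5)
a=np.radians(-47);X=np.array([np.cos(a),np.sin(a),0]);Y=np.array([-np.sin(a),np.cos(a),0]);C=np.array([.551,.240,0])
for nm,r,y in(('top',ray('top',T(62,125)),.042),('side',ray('side',S(725,62)),-.042),('side',ray('side',S(745,58)),-.042),('top',ray('top',T(240,275)),-.042)):
    o,d=r;p=o+d*((y-(o-C)@Y)/(d@Y));q=p-C;h=np.array([q@X-.016,q[2]-.036]);print(nm,h,np.linalg.norm(h),np.arctan2(h[1],-h[0]))
```

```text
top [-0.02609157  0.03907766] 0.046987590550070915 0.9820890038206913
side [-0.023779    0.03895148] 0.04563615879569907 1.022708379079813
side [-0.03227136  0.05215172] 0.06132897108894637 1.0166696499065362
top [-0.01615982  0.03335575] 0.037064080931863884 1.1196507540733784
```

Small tin: centre is (0.551, 0.240), its x axis is at −47°, and the flap is at about 1.0 rad. I checked this against the given sizes (87×63 mm measured, radius 47 mm). I'll traverse high with the fingers shut, arcing round.

Call:
{"name": "step_arm", "arguments": {"targets": [[[0.0303,-0.0254,0],[0,0,0]],[[0.0303,-0.0254,0],[0,0,0]],[[0.0303,-0.0254,0],[0,0,0]],[[0.0303,-0.0254,0],[0,0,0]],[[0.0303,-0.0254,0],[0,0,0]],[[0.0303,-0.0254,0],[0,0,0]],[[0.0303,-0.0254,0],[0,0,0]],[[0.0303,-0.0254,0],[0,0,0]],[[0.0303,-0.0254,0],[0,0,0]],[[0.0303,-0.0254,0],[0,0,0]],[[0.0303,-0.0254,0],[0,0,0]],[[0.0303,-0.0254,0],[0,0,0]],[[0.0243,-0.0307,0],[0,0,0]],[[0.0243,-0.0307,0],[0,0,0]],[[0.0243,-0.0307,0],[0,0,0]],[[0.0243,-0.0307,0],[0,0,0]],[[0.0243,-0.0307,0],[0,0,0]],[[0,0,0],[0,0,-10]],[[0,0,0],[0,0,-10]],[[0,0,0],[0,0,0]]], "claw": -1}}

```text
t: 2.6
tool_pos: [0.5114, 0.0388, 0.4043]
eef_rot: [[0.728, 0.685, -0.001], [0.685, -0.728, 0.0], [-0.0, -0.001, -1.0]]
force: [1.1, -0.0, 0.4]
opening: -0.0
grip_force: 0.0
```

Run:
```python
from h import *
s=manip.observe();f=manip.grab_frame('wrist');cv2.imwrite('pics/w1.png',f)
np.savez('w1.npz',p=s['tool_pos'],R=s['eef_rot']);print(s['tool_pos'],s['eef_rot'],s['force'],s['opening'],s['t'])
```

```text
[0.51138651 0.03884515 0.40433476] [[ 7.28337150e-01  6.85218503e-01 -7.73939187e-04]
 [ 6.85218784e-01 -7.28337282e-01  1.48635220e-04]
 [-4.61841161e-04 -6.38574221e-04 -9.99999689e-01]] [ 1.07878839 -0.03449958  0.38561153] -4.480253824387465e-05 2.6
```

View pics/w1.png

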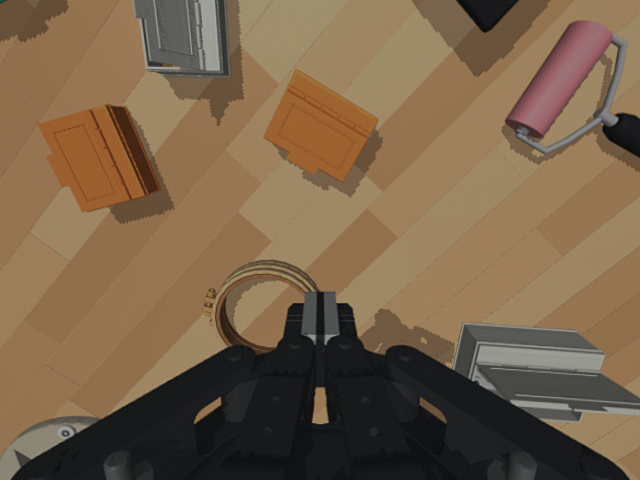

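The wrist view shows the small tin at the top left, with its back corner near (229,76). The fingers are shut and parallel to the tin's x axis. I'll cross-check that corner against my estimate, which expects (0.542, 0.188).

Run:
```python
from h import *
w=np.load('w1.npz');P=(w['p'],w['R'])
print(plane('wrist',(229,76),.001,P),plane('wrist',(227,69),.036,P),plane('wrist',(146,68),.036,P))
```

```text
[0.54138379 0.18896375 0.001     ] [0.54699681 0.18455247 0.036     ] [0.49923877 0.2356315  0.036     ]
```

Call:
{"name": "step_arm", "arguments": {"targets": [[[0.0333,-0.0206,0],[0,0,0]],[[0.0333,-0.0206,0],[0,0,0]],[[0.0333,-0.0206,0],[0,0,0]],[[0.0333,-0.0206,0],[0,0,0]],[[0.0332,-0.0207,0],[0,0,0]],[[0,0,0.03],[0,0,0]],[[0,0,0.03],[0,0,0]],[[0,0,0],[0,0,0]]]}}

```text
t: 3.65
tool_pos: [0.5613, 0.2273, 0.3422]
eef_rot: [[0.73, 0.683, -0.005], [0.683, -0.73, -0.002], [-0.005, -0.002, -1.0]]
force: [-0.7, -0.4, 1.3]
opening: -0.001
grip_force: 0.0
```

Run:
```python
from h import *
s=manip.observe();f=manip.grab_frame('wrist');cv2.imwrite('pics/w2.png',f)
np.savez('w2.npz',p=s['tool_pos'],R=s['eef_rot']);print(s['tool_pos'],s['force'],s['t'])
```

```text
[0.56131257 0.22731699 0.34218299] [-0.7009958 -0.3525667  1.3396539] 3.65
```

View pics/w2.png

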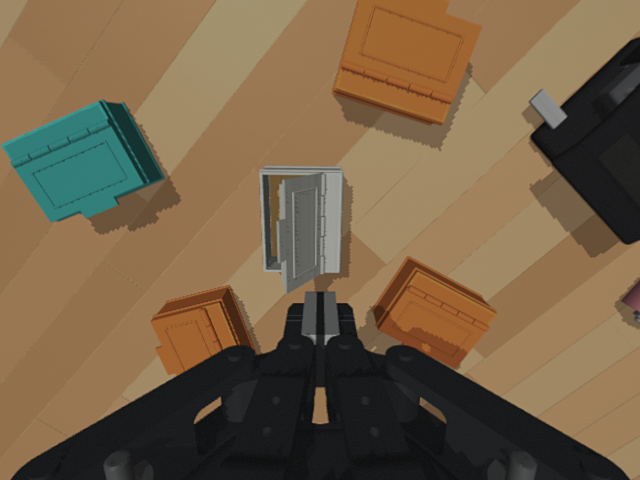

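The wrist view shows the tin square to the tool. Its rim corners are (261,168), (340,168) and (263,271), and the flap's near free corner is at (288,292).

Run:
```python
from h import *
w=np.load('w2.npz');P=(w['p'],w['R'])
a=np.radians(-47);X=np.array([np.cos(a),np.sin(a),0]);Y=np.array([-np.sin(a),np.cos(a),0]);C=np.array([.551,.240,0])
for uv in((261,168),(341,168),(263,272)):
    q=plane('wrist',uv,.036,P)-C;print(q@X,q@Y)
for uv,y in(((288,292),-.042),((284,177),.042)):
    o,d=ray('wrist',uv,P);p=o+d*((y-(o-C)@Y)/(d@Y));q=p-C;h=np.array([q@X-.016,q[2]-.036]);print(h,np.hypot(*h),np.arctan2(h[1],-h[0]))
print((P[0]-C)@X,(P[0]-C)@Y, (P[0]+P[1]@[0,0,.1734]-C)@X)
```

```text
-0.03044033364244049 0.045467234396055135
0.03151089050299152 0.045678404900072966
-0.03315269825329124 -0.0418783014547711
[-0.02445919  0.03745977] 0.04473797553462522 0.9923531518599771
[-0.02627515  0.02454133] 0.03595359031690773 0.751292177713007
0.01630892285515073 -0.001107651323951104 0.015997946584093772
```

Call:
{"name": "step_arm", "arguments": {"targets": [[[0,0,0.028],[0,0,0]],[[0,0,0.028],[0,0,0]],[[0,0,0.028],[0,0,0]],[[0,-0.0015,0.0045],[0,0,0]],[[0,-0.0018,0.0045],[0,0,0]],[[0,-0.0038,0.0018],[0,0,0]],[[0,-0.0038,0.0018],[0,0,0]],[[0,-0.0035,0.0025],[0,0,0]],[[0,-0.0035,0.0025],[0,0,0]],[[0,-0.0028,0.003],[0,0,0]],[[0,-0.0028,0.003],[0,0,0]],[[0,0,0],[0,0,0]]]}}

```text
t: 5.2
tool_pos: [0.5454, 0.2453, 0.2367]
eef_rot: [[0.727, 0.686, -0.001], [0.686, -0.727, -0.0], [-0.001, -0.0, -1.0]]
force: [0.5, -0.2, -0.2]
opening: -0.0
grip_force: 0.0
```

Run:
```python
from h import *
s=manip.observe();a=manip.grab_frame('wrist');b=manip.grab_frame('side');np.savez('w3.npz',p=s['tool_pos'],R=s['eef_rot'])
cv2.imwrite('pics/w3.png',np.hstack([a[130:430,120:520],cv2.resize(b[290:390,260:393],(400,300))]));print(s['tool_pos'],s['force'],s['t'])
```

```text
[0.54541116 0.24530657 0.23671269] [ 0.51831083 -0.16726692 -0.21807363] 5.2
```

View pics/w3.png

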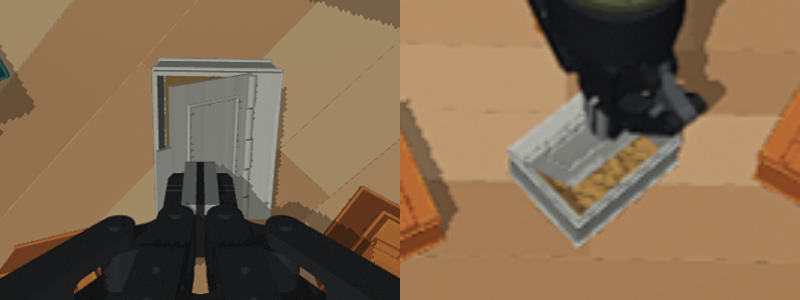

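The flap is following at about 0.6 rad and the tin hasn't moved: its front bottom corner is still at side pixel (319,372). I'll continue along the arc.

Call:
{"name": "step_arm", "arguments": {"targets": [[[0,-0.0022,0.0045],[0,0,0]],[[0,-0.0022,0.0045],[0,0,0]],[[0,-0.0014,0.004],[0,0,0]],[[0,-0.0014,0.004],[0,0,0]],[[0,-0.0008,0.004],[0,0,0]],[[0,0,0.002],[0,0,0]],[[0,0,0.001],[0,0,0]],[[0,0,0],[0,0,0]],[[0,0,0],[0,0,0]]]}}

```text
t: 6.42
tool_pos: [0.5403, 0.2508, 0.2132]
eef_rot: [[0.728, 0.686, 0.0], [0.686, -0.728, -0.0], [0.0, 0.0, -1.0]]
force: [0.8, 0.4, -0.4]
opening: -0.001
grip_force: 0.0
```

Call:
{"name": "step_arm", "arguments": {"targets": [[[0,0,0.001],[0,0,0]],[[0,0,0.001],[0,0,0]],[[0,0,0],[0,0,0]],[[0,0,0],[0,0,0]]]}}

```text
t: 6.92
tool_pos: [0.5403, 0.251, 0.2115]
eef_rot: [[0.728, 0.686, 0.0], [0.686, -0.728, 0.0], [0.0, 0.0, -1.0]]
force: [-0.7, -2.0, 5.2]
opening: -0.0
grip_force: 2.6
```

Contact is at 38.1 mm with 5 N, which matches the shut height. One slightly firmer press, then straight up and away.

Call:
{"name": "step_arm", "arguments": {"targets": [[[0,0,0.0008],[0,0,0]],[[0,0,0],[0,0,0]],[[0,0,0],[0,0,0]]]}}

```text
t: 7.3
tool_pos: [0.5403, 0.2511, 0.2113]
eef_rot: [[0.728, 0.686, 0.001], [0.686, -0.728, -0.0], [0.001, 0.001, -1.0]]
force: [-3.3, -2.5, 11.0]
opening: 0.001
grip_force: 5.5
```

Call:
{"name": "step_arm", "arguments": {"targets": [[[0,0,-0.002],[0,0,0]],[[0,0,-0.005],[0,0,0]],[[0,0,-0.02],[0,0,0]],[[0,0,-0.04],[0,0,0]],[[0,0,-0.04],[0,0,0]],[[0,0,-0.04],[0,0,0]],[[-0.035,0.02,0],[0,0,0]],[[-0.035,0.02,0],[0,0,0]],[[-0.035,0.02,0],[0,0,0]],[[0,0,0],[0,0,0]],[[0,0,0],[0,0,0]]]}}

```text
t: 8.68
tool_pos: [0.505, 0.1359, 0.3585]
eef_rot: [[0.727, 0.686, 0.002], [0.686, -0.727, 0.001], [0.002, 0.001, -1.0]]
force: [-0.8, 0.3, 1.1]
opening: 0.001
grip_force: 0.0
```

Run:
```python
from h import *
s=manip.observe();a=manip.grab_frame('wrist');b=manip.grab_frame('side')
cv2.imwrite('pics/w4.png',np.hstack([a[60:360,120:520],cv2.resize(b[290:390,260:393],(400,300))]));print(s['tool_pos'],s['force'],s['t'])
```

```text
[0.50498832 0.13592195 0.35848617] [-0.80684835  0.29485582  1.10263983] 8.675
```

View pics/w4.png

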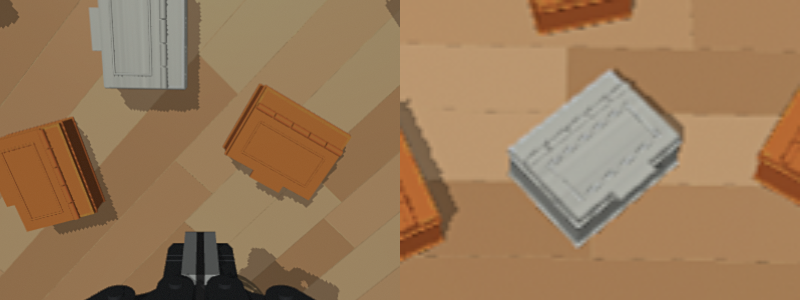

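The flap lies flat on the rim and the tin is unmoved, with its corner still at side (319,372). The hand is clear, so I'm handing in.

```bash
python3 -c "
from cell import manip
print(manip.finish_job())"
```

```text
the job is handed in; nothing more can be done
None
```

The small tin's flap is pressed fully shut with the fingertips (about 11 N at most), the tin stayed where it was, nothing else was touched, the hand is clear, and the job was handed in at about 9 s.

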